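# Book in two headphones at the saleroom: hang on the rail and tally

### The arm

A 6-joint arm with a two-finger parallel gripper is mounted at the origin on the work surface. World frame = base frame: x ahead of the robot, y to its left, z up, the work surface at z = 0. Lengths are in mm, angles in rad, forces in N, time in s.
With the tool pointing down it reaches from about 350 to 875 mm from the base axis. Payload 4.2 kg.
Tool frame: the origin (TCP) lies on the mounting face of the last link; the fingertips stand 173 mm ahead of it and the grasp point (between the pads) lies 155 mm ahead of it; z points along the fingers, y is the line along which they close (so a half turn about z gives the same grasp; the last joint's range is limited). The gripper opens to 85 mm and grips with 20 to 120 N. Pads are 22 mm wide; open, the fingers measure 114 mm over their backs; the gripper's body (76 mm by 85 mm) begins 54 mm behind the grasp point. The pads swing forward as they close: fully open they stand 13 mm farther back than shut.
Start: joints at [0.259, 0.385, 0.008, 0, -1.194, -0.259], TCP at [624.98, 0.025, 404.712] pointing down, gripper open.
Joint ranges: [-3.14, 3.14], [-1.21, 2.06], [-1.07, 1.41], [-3.16, 2.05], [-2.99, -0.16], [-3.1, 3.1]. Speed limits (rad/s): [2.79, 2.79, 3.14, 3.14, 3.14, 3.14].

### API

Orientations are given as a unit quaternion [x, y, z, w].
In Python, from bench import arm gives the robot as it stands. The module is installed in compiled form; this text tells all that it offers.
- The arm moves only by the tool move_arm, never from a script. Its arguments are lists of equal length, an entry for each row: "fingers": the finger opening in mm, from 0 to 85.4; "travel": the shift along the tool's x, y, z in mm, a list of three; "dr": the turn, a rotation vector about the tool's x, y, z in rad, a list of three. A call has 1 to 10 rows; each row is the pose to reach, as a shift and turn from the pose commanded when the call began, along the tool's axes at that moment; what a row does not reach only later rows make up. A row lasts 1/10 s, in which the tool goes at most 50 mm and 8.59 degrees, less where a joint would pass 70% of its speed; a pose out of reach is approached as far as the arm can. A call with a gripper value outside its range is refused whole. The fingers move at their own pace and stop on an object; the grip force is fixed at half the most. Time passes only in rows, so rows that repeat a pose let the fingers close. It gives the time, the measured TCP pose, the force, the opening and the grip force at its end, in the units of the state.
- arm.read_state(): the state, without advancing time (a new reading comes with each control period).
- arm.get_image(name): name is "scene" or "side" or "wrist"; returns the picture (400x640x3 uint8, red, green, blue); there is no depth.
- arm.camera_model(name): a dict with "intrinsics" (3x3 intrinsics, pixels), "k1" (the pictures are not rectified: a ray, as slopes to the right and down, at radius r is drawn at 1 + k1 r^2 times it, then the intrinsics apply), "pose" (4x4, takes a point from camera to world coordinates). Camera axes: x right, y up, looking along -z (the intrinsics and any distortion apply to the point x, -y, -z); pixel columns grow to the right and rows downward; lengths in mm; the calibration is good to about 2 mm. A picture is of the moment at which its call begins: read the wrist's pose just before it. camera_model takes no time and is no camera call; for the wrist camera it gives the pose at the moment of the call.
- arm.job_done(): hands the job in; it is judged then, once.
The state is a dict: "clock": time; "joints": joint angles; "joint_vel": joint speeds; "joint_efforts": joint torques, N m; "position": TCP position; "ee_rot": TCP orientation; "contact_force": force on the tool from outside, world axes, zero at the start; "wrist_torque": the same for the moment, N m; "gripper_width": finger opening in mm; "grasp_force": force on a finger pad.
Only numpy, scipy, OpenCV 4.12 (cv2) and the standard library are available. Lean on these libraries where they do the work, as an engineer would, in place of code of your own. Each camera call takes 0.05 s, during which the arm holds its last target. There are 200 camera calls.

### The job

Book both pairs of headphones into the sale, one at a time and in either order: hang the pair by its head band across the bar of the display rail, an ear cup hanging on each side, and let go; then swing the counter's lever all the way to its stop and release it so that it springs fully back, before you bring the next pair. Work the lever only after a pair has been hung, leave both pairs hanging at rest, do not let any pair topple over, and leave the other goods standing where they are.

Things in the scene. Friction and masses are not known exactly. Their poses are not given: they have to be found in the camera images.
- headphones_large: Larger pair of rigid black and grey headphones, standing upright on its ear cups: 165 mm wide ear to ear (along y), 160 mm tall, about 0.24 kg. Origin: middle of the footprint on the surface; z up through the crown of the head band. Ear cups: 62 mm (x) by 36 mm (y) by 74 mm tall, 93 mm open between them.
- headphones_small: Smaller pair of rigid black and grey headphones, standing upright on its ear cups: 142 mm wide ear to ear (along y), 142 mm tall, about 0.16 kg. Origin: middle of the footprint on the surface; z up through the crown of the head band. Ear cups: 50 mm (x) by 30 mm (y) by 58 mm tall, 82 mm open between them.
- headphones_large_crown (a point): Middle of the flat underside of the larger headphones' crown, 138 mm above their origin; axes as the headphones. The crown is a rubber pad on top of the band, 30 mm broad (along x), 56 mm long (along y), 22 mm thick; grip it across its 30 mm.
- headphones_small_crown (a point): Middle of the flat underside of the smaller headphones' crown, 120 mm above their origin; axes as the headphones. The crown is a rubber pad on top of the band, 30 mm broad (along x), 56 mm long (along y), 22 mm thick; grip it across its 30 mm.
- display_rail: Fixed steel display rail: a level round bar, 16 mm thick and 360 mm long along its y, its top 165 mm above the table, on two posts (14 mm) at 170 mm either side of the middle, with feet 150 mm long (along x) and 12 mm high. Origin: on the table under the middle of the bar.
- rail_top (a point): Top of the bar at its middle; axes as the rail (y along the bar).
- counter: Fixed lever tally counter: aluminium case 76 x 86 mm on a dark wooden plinth 130 mm (x) by 120 mm (y) by 55 mm high, case top at 99 mm, with a row of small white drums in the face towards -x. Origin: underside of the plinth, in the middle; z up.
- lever_pivot (a point): On the upright axis of the counter's lever, 105.5 mm above the table; axes as the counter.
- lever_knob (a point): Centre of the top of the black knob at the lever's end: an upright pin 14 mm thick, 75 mm from the pivot axis, standing from 112 mm (top of the steel arm) to 141.5 mm above the table. It moves with the lever.
- advance (a joint): Angle of the sprung lever, rad: 0 at rest (the arm then points 0.55 rad short of the counter's -x, on its +y side), grows anticlockwise seen from above to 1.1 at the stop (the arm then lies 0.55 rad past -x, on the -y side). A spring (about 1.5 N at the knob at rest, 5 N at the stop) brings it back when let go.
- tumbler: Bystander: clear cut-glass tumbler, 68 mm wide, 88 mm tall, standing. Origin: underside.
- eyepiece: Bystander: dark microscope eyepiece, 38 mm wide, 55 mm tall, standing. Origin: underside.
- magnifier: Bystander: magnifying glass lying flat, 66 mm lens with a 85 mm handle, 12 mm high. Origin: underside.
- slide_box: Bystander: flat pale wooden box, 85 x 110 x 32 mm. Origin: underside.
- camera: Bystander: black and silver camera, 115 mm wide, 90 mm tall, standing. Origin: underside.
- bulb_jar: Bystander: small amber glass jar, 48 mm wide, 72 mm tall, standing. Origin: underside.
Things that resemble listed ones, but are neither listed nor needed, are in the scene too. Leave any blue look-alike of the headphones_small alone.

How it is judged:
By the outcome, as a careful person would: the job done as asked, in the order asked, and still so for the second after the job is handed in, with the robot touching nothing.
It also fails if it takes over 72 s, if anything falls off the work surface, if the arm or the gripper's body presses on something with over 40 N, if the wrist force passes 120 N, or if a joint passes its speed limit or range.

## Working session

There is one attempt and no reset: what is moved stays moved. The work goes in short steps, Python scripts to look and compute and a tool call to move; the robot and the scene stay as the last step left them, time stands still between calls to the robot, and variables do not carry over. Pictures are saved under pics/ and viewed, at most 10 in all, crops included, and the job is handed in when it is done.

Besides the shell and the picture viewer there is one more tool, called after "Request:" by a JSON object that holds its "api" and its "payload". move_arm: Moves the arm, as the interface text tells. Its arguments: {"type":"object","properties":{"fingers":{"type":"array","items":{"type":"number"}},"travel":{"type":"array","items":{"type":"array","items":{"type":"number"}}},"dr":{"type":"array","items":{"type":"array","items":{"type":"number"}}}},"required":["fingers","travel","dr"]}

```bash
mkdir -p pics; cat > h.py <<'E'
import numpy as np, cv2
from bench import arm
from scipy.spatial.transform import Rotation as R
def ray(m,u,v):
    K=np.array(m["intrinsics"]);P=np.array(m["pose"]);k=m["k1"]
    d=np.array([(u-K[0,2])/K[0,0],(v-K[1,2])/K[1,1]]);s=d.copy()
    for _ in range(30): s=d/(1+k*(s@s))
    return P[:3,3],P[:3,:3]@np.array([s[0],-s[1],-1])
def onz(m,u,v,z):
    o,d=ray(m,u,v);return o+d*(z-o[2])/d[2]
def proj(m,p):
    K=np.array(m["intrinsics"]);P=np.array(m["pose"])
    q=P[:3,:3].T@(np.array(p)-P[:3,3]);s=np.array([q[0],-q[1]])/-q[2];s=s*(1+m["k1"]*(s@s))
    return K[0,0]*s[0]+K[0,2],K[1,1]*s[1]+K[1,2]
def tri(m1,p1,m2,p2):
    o1,d1=ray(m1,*p1);o2,d2=ray(m2,*p2)
    A=np.stack([d1,-d2],1);t=np.linalg.lstsq(A,o2-o1,rcond=None)[0]
    a=o1+d1*t[0];b=o2+d2*t[1];return (a+b)/2,np.linalg.norm(a-b)
def snap(n,f):
    m=arm.camera_model(n);i=arm.get_image(n);cv2.imwrite(f"pics/{f}.png",i[:,:,::-1]);return m,i
E
python3 - <<'E'
from h import *
np.set_printoptions(precision=3,suppress=True)
s=arm.read_state();print(s["position"],s["ee_rot"],s["gripper_width"])
for n in("scene","side","wrist"):
    m,i=snap(n,n+"0");print(n,m)
E
```

```text
[624.777   0.03  403.621] [-0.707  0.707  0.001 -0.001] 85.42587067210722
scene {'intrinsics': array([[443.605,   0.   , 318.173],
       [  0.   , 443.605, 199.826],
       [  0.   ,   0.   ,   1.   ]]), 'k1': -0.042702033262087644, 'pose': array([[  -0.306,   -0.653,    0.692, 1343.957],
       [   0.952,   -0.201,    0.231,  292.53 ],
       [  -0.012,    0.73 ,    0.684,  951.605],
       [   0.   ,    0.   ,    0.   ,    1.   ]])}
side {'intrinsics': array([[383.442,   0.   , 321.14 ],
       [  0.   , 383.442, 198.853],
       [  0.   ,   0.   ,   1.   ]]), 'k1': -0.052792075022527446, 'pose': array([[   0.784,    0.44 ,   -0.439,    2.852],
       [  -0.621,    0.561,   -0.547, -627.791],
       [   0.006,    0.701,    0.713,  951.288],
       [   0.   ,    0.   ,    0.   ,    1.   ]])}
wrist {'intrinsics': array([[290.512,   0.   , 315.007],
       [  0.   , 290.512, 200.87 ],
       [  0.   ,   0.   ,   1.   ]]), 'k1': -0.03818207212730262, 'pose': array([[ -1.   ,  -0.002,   0.002, 625.636],
       [  0.001,  -0.96 ,  -0.281, -71.552],
       [  0.003,  -0.281,   0.96 , 372.457],
       [  0.   ,   0.   ,   0.   ,   1.   ]])}
```

View pics/scene0.png

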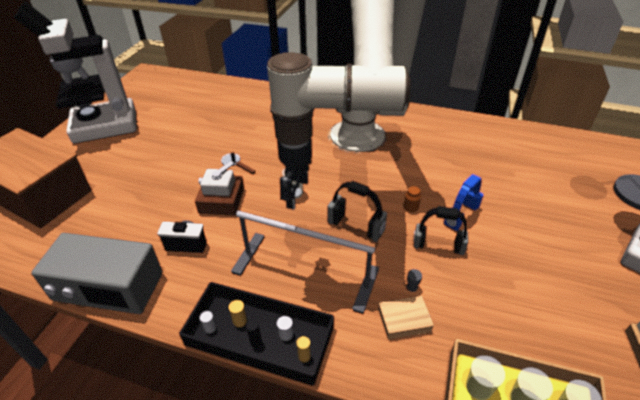

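View pics/side0.png

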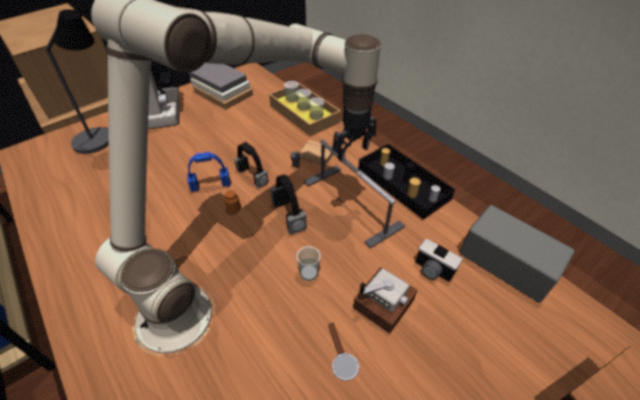

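The scene picture shows the large pair at (357,210), the small pair at (442,232), the rail from (240,215) to (372,249) and the counter at (220,190). The blue look-alike is at (468,200) and must be left alone. In the side picture they are at (288,203), (252,164), blue (208,172), rail (323,145)–(390,202) and counter (385,297). The black/grey smaller pair at scene (442,232) fits headphones_small. I'll confirm this with an enlarged crop.

```bash
python3 - <<'E'
import cv2,numpy as np
a=cv2.imread("pics/scene0.png")[155:305,185:485];b=cv2.imread("pics/side0.png")[110:335,175:475]
A=cv2.resize(a,None,fx=2.66,fy=2.0*1,interpolation=cv2.INTER_CUBIC)
a=cv2.resize(a,(600,300),interpolation=cv2.INTER_CUBIC)
A=cv2.resize(cv2.imread("pics/scene0.png")[165:315,285:485],(800,600),interpolation=cv2.INTER_CUBIC)
cv2.imwrite("pics/c1.png",A)
B=cv2.resize(cv2.imread("pics/side0.png")[125:275,220:420],(800,600),interpolation=cv2.INTER_CUBIC)
cv2.imwrite("pics/c2.png",B)
E
```

```text
(no output)
```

View pics/c1.png

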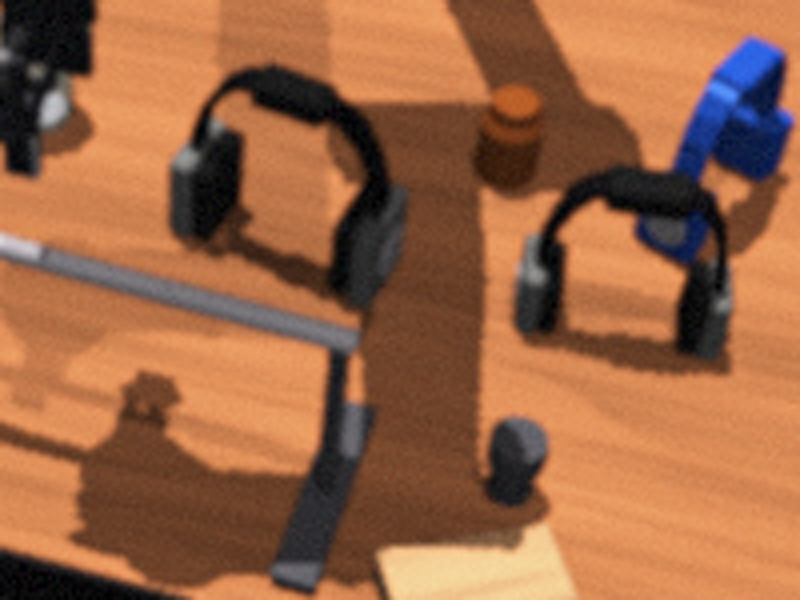

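View pics/c2.png

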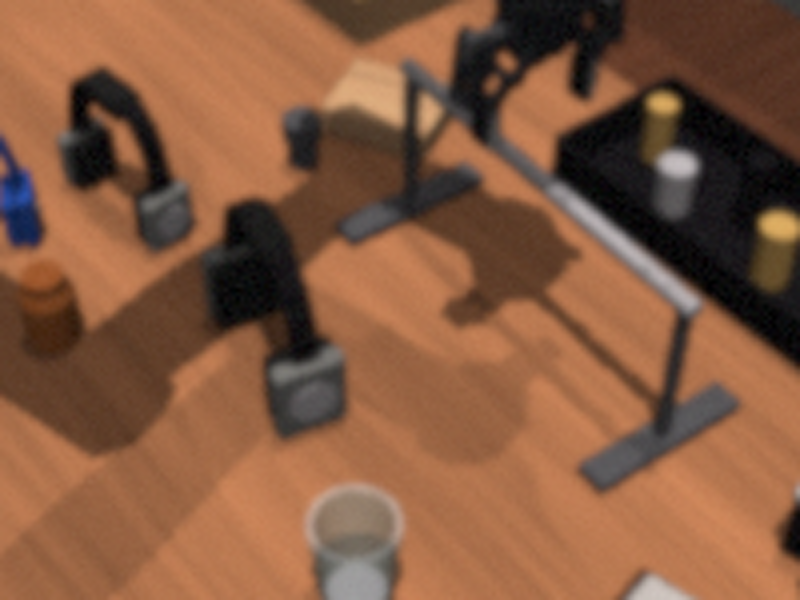

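c1 (4x, offset 285,165): the large pad's centre is at about (295,93) and the small pad's at (655,192). Both are black with grey cups, and the blue one is clearly distinct. The rail's end is at (357,340). c2 (4x, offset 220,125): large pad at about (255,218), small pad (108,95), bar ends (408,66) and (695,303).

```bash
cat > a.py <<'E'
from h import *
np.set_printoptions(precision=1,suppress=True)
S=arm.camera_model("scene");D=arm.camera_model("side")
c1=lambda x,y:(285+x/4,165+y/4)
c2=lambda x,y:(220+x/4,125+y/4)
for n,p,q,z in [("L pad",c1(295,93),c2(255,218),155),("S pad",c1(655,192),c2(108,95),137),("bar +y",c1(355,340),c2(410,68),157),("bar -y",(239,214),c2(693,303),157)]:
    print(n,*tri(S,p,D,q),onz(S,*p,z),onz(D,*q,z))
# cup bottoms on table, scene
for n,p in [("L -y cup bottom outer",c1(190,240)),("L +y",c1(355,305)),("S -y",c1(535,335)),("S +y",c1(705,355))]: print(n,onz(S,*p,0))
for n,p in [("tumbler",(308,275)),("jar",(232,210)),("eyep",(295,165)),("mag",(345,366))]: print(n,onz(D,*p,0))
# counter: bright mask crops
for f,(x,y,w,h) in(("scene",(180,140,100,75)),("side",(340,255,100,75))):
    cv2.imwrite(f"pics/k_{f}.png",cv2.resize(cv2.imread(f"pics/{f}0.png")[y:y+h,x:x+w],(400,300),interpolation=cv2.INTER_CUBIC))
cv2.imwrite("pics/k.png",np.hstack([cv2.imread("pics/k_scene.png"),cv2.imread("pics/k_side.png")]))
E
python3 a.py
```

```text
L pad [456.  116.  153.2] 6.746144013181474 [461.3 114.2 155. ] [454.1 118.1 155. ]
S pad [458.5 356.3 127. ] 5.070080828588538 [466.6 357.3 137. ] [453.3 340.9 137. ]
bar +y [664.9 197.7 154.3] 7.5614831341769655 [664.1 200.7 157. ] [663.5 190.6 157. ]
bar -y [ 649.9 -153.2  157.5] 2.976943097454563 [ 648.6 -152.3  157. ] [ 651.1 -154.2  157. ]
L -y cup bottom outer [471.3  45.    0. ]
L +y [497.9 175.4   0. ]
S -y [488.1 302.2   0. ]
S +y [471.6 417.9   0. ]
tumbler [ 364.4 -119.     0. ]
jar [317.5 245.9   0. ]
eyep [621.8 304.2   0. ]
mag [ 276.6 -385.5    0. ]
```

View pics/k.png

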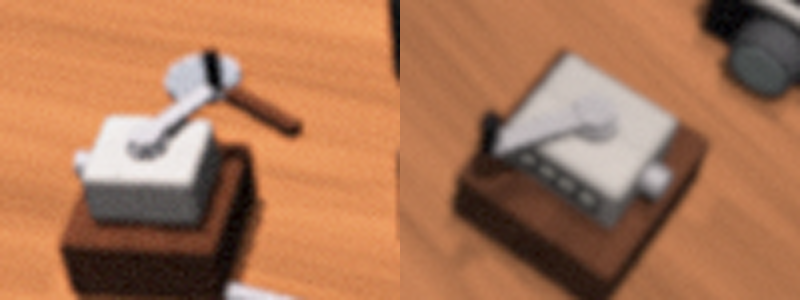

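The counter crop (4x) shows the knob's top at scene (212,53) and side (88,118), and the pivot at scene (148,143) and side (195,122). The drums face -x and the lever is at rest on the +y side. I'll compute these and their checks, then look at both pairs from the wrist.

```bash
cat > b.py <<'E'
from h import *
np.set_printoptions(precision=1,suppress=True)
S=arm.camera_model("scene");D=arm.camera_model("side")
c1=lambda x,y:(180+x/4,140+y/4)
c2=lambda x,y:(340+x/4,255+y/4)
for n,p,q,z in [("knob top",c1(212,53),c2(88,118),141.5),("pivot",c1(148,143),c2(195,122),113)]:
    print(n,*tri(S,p,D,q),onz(S,*p,z),onz(D,*q,z))
print("case top scene",*[onz(S,*c1(*p),99)[:2] for p in((103,117),(212,122),(205,188),(85,182))])
print("case top side",*[onz(D,*c2(*p),99)[:2] for p in((168,52),(275,125),(215,200),(110,130))])
m,i=snap("wrist","w1")
W=arm.camera_model("wrist");
for p in([456,116,155],[458,354,137],[657,20,165]): print(proj(W,p))
E
python3 b.py
```

```text
knob top [ 398.8 -294.9  137.2] 2.8763189574936425 [ 402.9 -290.6  141.5] [ 397.4 -297.9  141.5]
pivot [ 469.  -322.2   97.3] 6.324457768810621 [ 483.4 -308.3  113. ] [ 462.3 -330.4  113. ]
case top scene [ 451.3 -366. ] [ 432.3 -283. ] [ 502.8 -254.5] [ 522.8 -342.3]
case top side [ 494.2 -276.3] [ 508.6 -359. ] [ 439.9 -372.4] [ 423.2 -295.8]
(np.float64(498.4154810927321), np.float64(329.2756047158543))
(np.float64(449.1614146349757), np.float64(474.65497769634027))
(np.float64(274.24128488755514), np.float64(238.96205649864834))
```

Request:
{"api": "move_arm", "payload": {"fingers": [85,85,85,85,85,85,85,85,85,85], "travel": [[-35,25,0],[-70,50,0],[-105,75,0],[-140,100,0],[-175,125,0],[-205,147,0],[-235,168,0],[-235,168,0],[-235,168,0],[-235,168,0]], "dr": [[0,0,0],[0,0,0],[0,0,0],[0,0,0],[0,0,0],[0,0,0],[0,0,0],[0,0,0],[0,0,0],[0,0,0]]}}

```text
clock: 1.2
position: [457.2, 234.6, 404.6]
ee_rot: [-0.707, 0.707, -0.0, -0.0]
contact_force: [-1.2, 0.5, 0.6]
gripper_width: 84.7
grasp_force: 0.0
```

```bash
python3 - <<'E'
from h import *
m,i=snap("wrist","w2");np.save("w2m.npy",m,allow_pickle=True);print(arm.read_state()["position"],m["pose"][:3,3])
snap("scene","scene1");snap("side","side1")
for p in([456,116,160],[458,354,142]): print(proj(m,p))
cv2.imwrite("pics/w2b.png",cv2.resize(i[:,:,::-1],(800,500),interpolation=cv2.INTER_CUBIC))
E
```

```text
[457.40425961 234.37570722 404.55666783] [458.07399066 163.02524073 373.34473081]
(np.float64(317.74181578808566), np.float64(43.42009138635774))
(np.float64(315.1174722912925), np.float64(324.72076845041556))
```

View pics/w2b.png

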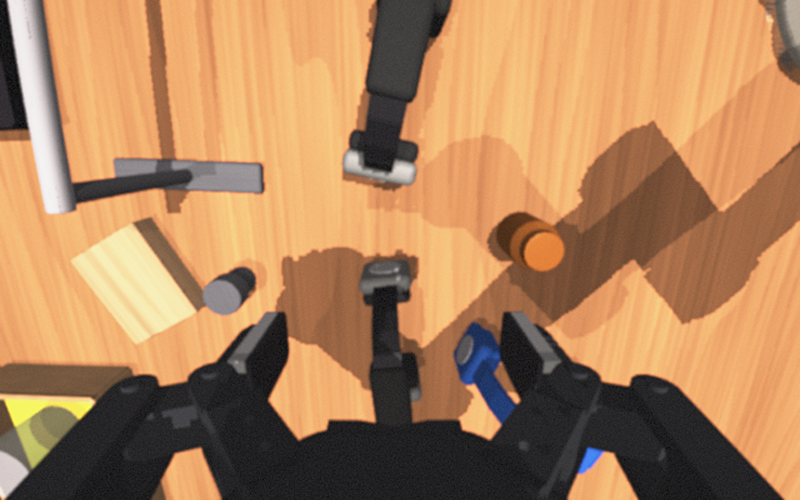

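The wrist view (shown at 1.25x) has the large pad's +y end at (391,95) with edges (370,88)/(412,100), and the large +y cup at (380,165). The small pair's -y cup is at (386,275) and its pad's -y end at about (395,362). The blue one is at (478,355), the jar at (540,250), and the bar's +y end at (60,208).

```bash
python3 - <<'E'
from h import *
np.set_printoptions(precision=1,suppress=True)
m=np.load("w2m.npy",allow_pickle=True).item()
f=lambda x,y,z:onz(m,x/1.25,y/1.25,z)
print("L pad end corners",f(370,88,160),f(412,100,160),"upper edges",f(382,20,160),f(430,20,160))
print("L +y cup outer low edge",f(345,178,65),f(413,184,65))
print("S pad -y end",f(373,362,142),f(418,362,142),f(376,420,142),f(410,420,142))
print("S -y cup outer top",f(363,268,56),f(410,268,56))
print("bar end",f(47,212,157),f(75,208,157),"bar up",f(12,0,157),f(43,0,157))
print("jar",f(540,250,72),"eyep",f(222,293,55))
E
```

```text
L pad end corners [470.8 132.8 160. ] [447.8 139.  160. ] upper edges [464.   99.5 160. ] [438.8  99.5 160. ]
L +y cup outer low edge [498.7 189.4  65. ] [441.7 194.5  65. ]
S pad -y end [473.2 315.2 142. ] [440.3 315.3 142. ] [471.9 367.2 142. ] [445.5 367.3 142. ]
S -y cup outer top [486.3 272.1  56. ] [442.9 272.1  56. ]
bar end [674.4 200.6 157. ] [655.1 198.2 157. ] bar up [666.9  82.7 157. ] [648.4  83.8 157. ]
jar [330.7 250.4  72. ] eyep [621.8 297.5  55. ]
```

Request:
{"api": "move_arm", "payload": {"fingers": [85,85,85,85,85], "travel": [[40,1,0],[80,2,0],[124,2.5,0],[124,2.5,0],[124,2.5,0]], "dr": [[0,0,0.06],[0,0,0.12],[0,0,0.19],[0,0,0.19],[0,0,0.19]]}}

```text
clock: 1.85
position: [454.7, 109.6, 404.9]
ee_rot: [-0.636, 0.772, -0.0, 0.0]
contact_force: [0.0, 1.2, 0.8]
gripper_width: 84.8
grasp_force: 0.0
```

```bash
cat > chk.py <<'E'
from h import *
import sys
np.set_printoptions(precision=1,suppress=True)
# black-pixel spans on rows near the picture's middle, cast to the pad's top height
def spans(i,m,z,rows):
    hsv=cv2.cvtColor(i,cv2.COLOR_RGB2HSV);mask=(i.max(2)<75)&((i[:,:,0].astype(int)-i[:,:,2])<25)
    for v in rows:
        x=np.flatnonzero(mask[v]);g=[q for q in np.split(x,np.flatnonzero(np.diff(x)>1)+1) if len(q)>8] if len(x) else []
        print(v,*[(q[0],q[-1],onz(m,q[0],v,z)[:2],onz(m,q[-1]+1,v,z)[:2]) for q in g])
if __name__=="__main__":
    m,i=snap("wrist",sys.argv[1]);s=arm.read_state();print(s["clock"],s["position"])
    spans(i,m,float(sys.argv[2]),range(60,341,20))
E
python3 chk.py w3 160
```

```text
1.9 [454.8 110.5 404.9]
60
80
100
120 (np.int64(0), np.int64(10), array([672.2,  -6. ]), array([663.4,  -4. ])) (np.int64(305), np.int64(328), array([449.4,  40.7]), array([432.7,  44. ]))
140 (np.int64(0), np.int64(17), array([679.3,   7.6]), array([664.6,  10.7])) (np.int64(301), np.int64(333), array([455. ,  53.8]), array([431.6,  58.4]))
160 (np.int64(0), np.int64(25), array([686.7,  21.6]), array([665.1,  26.1]))
180 (np.int64(21), np.int64(33), array([676.6,  39.8]), array([665.8,  42. ])) (np.int64(299), np.int64(333), array([462.6,  82.5]), array([436.8,  87.5]))
200 (np.int64(0), np.int64(41), array([702.8,  51.3]), array([666.6,  58.4])) (np.int64(298), np.int64(333), array([466.6,  97.6]), array([439.5, 102.9]))
220 (np.int64(20), np.int64(49), array([693.6,  70.4]), array([667.6,  75.4])) (np.int64(293), np.int64(337), array([473.8, 112.8]), array([439.3, 119.5]))
240 (np.int64(8), np.int64(58), array([713.4,  84.8]), array([667.8,  93.2])) (np.int64(298), np.int64(331), array([473.5, 130.1]), array([446.9, 135.4]))
260 (np.int64(0), np.int64(32), array([730.7, 100.7]), a
[... 721 characters left out ...]
) (np.int64(408), np.int64(478), array([392.6, 203.3]), array([331.5, 216.2]))
320 (np.int64(80), np.int64(213), array([684.4, 170.2]), array([562.4, 191.1])) (np.int64(220), np.int64(239), array([557.2, 192.1]), array([539.7, 195.3])) (np.int64(326), np.int64(352), array([465.4, 209.5]), array([442.2, 214.2])) (np.int64(417), np.int64(550), array([386.7, 225.6]), array([265.8, 252.3]))
340 (np.int64(61), np.int64(229), array([713.4, 188.2]), array([554.6, 214.7])) (np.int64(263), np.int64(303), array([525.1, 220.1]), array([488.8, 227. ])) (np.int64(323), np.int64(367), array([472. , 230.3]), array([432.2, 238.3])) (np.int64(399), np.int64(569), array([404.6, 244.1]), array([245.7, 280. ]))
```

Request:
{"api": "move_arm", "payload": {"fingers": [85,75,70,65,65,0,0,0,0,0], "travel": [[0,0,30],[0,0,60],[1,0,80],[1,0,92],[1,0,92],[1,0,92],[1,0,92],[1,0,92],[1,0,92],[1,0,92]], "dr": [[0,0,0],[0,0,0],[0,0,0],[0,0,0],[0,0,0],[0,0,0],[0,0,0],[0,0,0],[0,0,0],[0,0,0]]}}

```text
clock: 2.9
position: [454.7, 110.4, 313.9]
ee_rot: [-0.637, 0.771, -0.0, 0.001]
contact_force: [-0.7, 2.1, 5.2]
gripper_width: 29.0
grasp_force: 60.6
```

Request:
{"api": "move_arm", "payload": {"fingers": [0,0,0,0,0,0,0], "travel": [[0,0,-10],[0,0,-40],[0,0,-80],[0,0,-120],[0,0,-160],[0,0,-190],[0,0,-190]], "dr": [[0,0,0],[0,0,0],[0,0,0],[0,0,0],[0,0,0],[0,0,0],[0,0,0]]}}

```text
clock: 3.6
position: [454.3, 109.7, 507.4]
ee_rot: [-0.637, 0.771, -0.001, 0.004]
contact_force: [0.5, -0.4, -2.6]
gripper_width: 28.5
grasp_force: 59.9
```

```bash
python3 - <<'E'
from h import *
np.set_printoptions(precision=1,suppress=True)
S,i=snap("scene","s3");D,j=snap("side","d3")
print(arm.read_state()["joints"])
for p in((212,285),(182,332),(335,318),(318,378)): print("tray top z25",onz(S,*p,25)[:2])
for p in((380,148),(360,158),(452,187),(420,212)): print("tray side z25",onz(D,*p,25)[:2])
# bar bright/grey pixels: top line in scene columns
g=i.max(2).astype(int)-i.min(2); v=i.max(2)
for c in range(245,370,15):
    r0=int(214+(c-239)*(250-214)/135); r=np.arange(r0-10,r0+11)
    ok=r[(g[r,c]<35)&(v[r,c]>85)]; 
    if len(ok): print(c,ok[0],ok[-1],onz(S,c,(ok[0]+ok[-1])/2,160)[:2])
A=cv2.resize(i[:,:,::-1][140:320,200:440],(800,600),interpolation=cv2.INTER_CUBIC);cv2.imwrite("pics/s3c.png",A)
E
```

```text
[ 0.6  0.1 -0.2 -0.  -1.3 -0.8]
tray top z25 [ 788.  -182.2]
tray top z25 [ 930.2 -186.7]
tray top z25 [785.8 144. ]
tray top z25 [938.7 150.6]
tray side z25 [926.8 158.4]
tray side z25 [823.3 161.2]
tray side z25 [ 972.  -156.7]
tray side z25 [ 791.1 -166.5]
245 213 218 [ 651.6 -133.8]
260 217 222 [653.4 -91.8]
275 221 226 [655.1 -50.7]
290 225 230 [656.9 -10.5]
305 229 234 [658.6  29. ]
320 233 238 [660.3  67.8]
335 237 242 [661.9 105.8]
350 241 246 [663.6 143.2]
365 244 250 [663.7 179.5]
```

View pics/s3c.png

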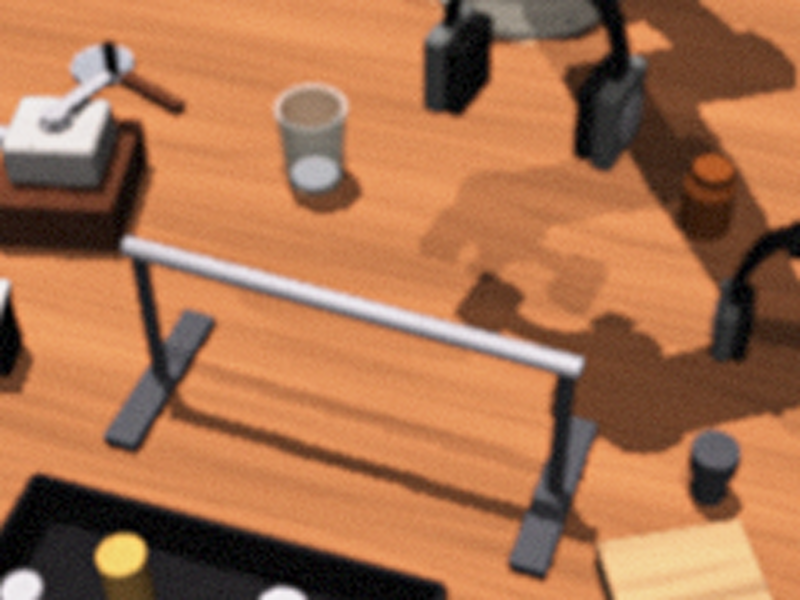

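The crop shows the large pair lifted cleanly. The bar's ends are at (125,245) and (580,365), and the tray's edge lies at x ≥ 786, clear of the hanging cups (x ≤ 742). Now I'll turn it over to the bar at (659.5, 95).

Request:
{"api": "move_arm", "payload": {"fingers": [0,0,0,0,0,0,0,0,0,0], "travel": [[-2,-20,0],[-5,-41,0],[-7,-62,0],[-10,-82,0],[-12,-102,0],[-15,-123,0],[-17,-144,0],[-20,-164,0],[-22,-184,0],[-24,-204,0]], "dr": [[0,0,0.14],[0,0,0.285],[0,0,0.43],[0,0,0.57],[0,0,0.71],[0,0,0.855],[0,0,1.0],[0,0,1.14],[0,0,1.285],[0,0,1.426]]}}

```text
clock: 4.7
position: [660.0, 95.0, 499.4]
ee_rot: [0.026, 1.0, -0.001, -0.003]
contact_force: [-0.2, -0.2, -2.0]
gripper_width: 28.8
grasp_force: 59.8
```

Request:
{"api": "move_arm", "payload": {"fingers": [0,0,0], "travel": [[0,0,0],[0,0,0],[0,0,0]], "dr": [[0,0,0],[0,0,0],[0,0,0]]}}

```text
clock: 5.0
position: [658.7, 95.1, 501.5]
ee_rot: [0.022, 1.0, -0.0, -0.001]
contact_force: [0.5, 0.1, -1.6]
gripper_width: 28.6
grasp_force: 59.9
```

```bash
python3 - <<'E'
from h import *
np.set_printoptions(precision=2,suppress=True)
snap("wrist","w4");snap("scene","s4")
s=arm.read_state();print(s["position"],R.from_quat(s["ee_rot"]).as_matrix(),s["joints"],s["gripper_width"],s["contact_force"])
E
```

```text
[658.55  95.16 502.65] [[-1.    0.04 -0.  ]
 [ 0.04  1.   -0.  ]
 [ 0.   -0.   -1.  ]] [ 0.39  0.41  0.29 -0.   -1.45 -2.  ] 28.421894309306335 [-0.55  0.32 -1.86]
```

Request:
{"api": "move_arm", "payload": {"fingers": [0,0,0,0,0,0,0,0], "travel": [[0,0,25],[0,0,55],[0,0,85],[0,0,115],[0,0,138],[0,0,150],[0,0,154],[0,0,154]], "dr": [[0,0,0],[0,0,0],[0,0,0],[0,0,0],[0,0,0],[0,0,0],[0,0,0],[0,0,0]]}}

```text
clock: 5.9
position: [659.2, 95.2, 349.4]
ee_rot: [0.022, 1.0, -0.0, 0.0]
contact_force: [-0.3, 0.4, -0.9]
gripper_width: 28.7
grasp_force: 59.9
```

```bash
python3 - <<'E'
from h import *
S,i=snap("scene","s5");D,j=snap("side","d5")
a=cv2.resize(i[160:310,290:440],(400,400),interpolation=cv2.INTER_CUBIC);b=cv2.resize(j[80:230,270:420],(400,400),interpolation=cv2.INTER_CUBIC)
cv2.imwrite("pics/c5.png",np.hstack([a,b])[:,:,::-1])
E
```

```text
(no output)
```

View pics/c5.png

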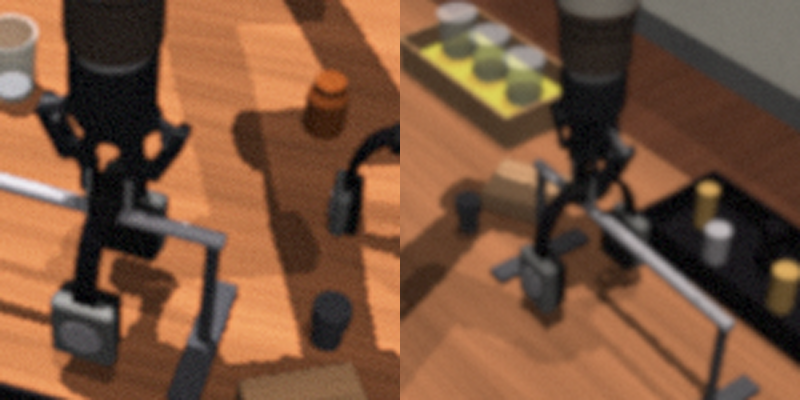

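The band straddles the bar, with one cup on each side: scene (85,330) and (140,230), side (540,280) and (625,235). I'll ease it down.

Request:
{"api": "move_arm", "payload": {"fingers": [0,0,0,0], "travel": [[0,0,3],[0,0,5],[0,0,7],[0,0,7]], "dr": [[0,0,0],[0,0,0],[0,0,0],[0,0,0]]}}

```text
clock: 6.4
position: [659.1, 95.1, 341.4]
ee_rot: [0.023, 1.0, -0.0, -0.0]
contact_force: [0.3, 0.8, -2.8]
gripper_width: 28.7
grasp_force: 59.9
```

Request:
{"api": "move_arm", "payload": {"fingers": [0,0,0], "travel": [[0,0,1],[0,0,2],[0,0,2]], "dr": [[0,0,0],[0,0,0],[0,0,0]]}}

```text
clock: 6.7
position: [659.1, 95.1, 340.9]
ee_rot: [0.022, 1.0, -0.0, 0.001]
contact_force: [-2.1, -0.0, 3.4]
gripper_width: 28.8
grasp_force: 60.6
```

Contact has been made (the vertical force changed sign). I'll open gently, settle, then rise.

Request:
{"api": "move_arm", "payload": {"fingers": [34,40,50,60,60,60,60,60,60,60], "travel": [[0,0,0],[0,0,0],[0,0,0],[0,0,0],[0,0,0],[0,0,-10],[0,0,-30],[0,0,-60],[0,0,-100],[0,0,-140]], "dr": [[0,0,0],[0,0,0],[0,0,0],[0,0,0],[0,0,0],[0,0,0],[0,0,0],[0,0,0],[0,0,0],[0,0,0]]}}

```text
clock: 7.7
position: [658.9, 94.9, 481.9]
ee_rot: [0.023, 1.0, -0.0, 0.0]
contact_force: [1.3, 0.1, -0.5]
gripper_width: 60.2
grasp_force: 0.0
```

```bash
python3 - <<'E'
from h import *
S,i=snap("scene","s6");D,j=snap("side","d6")
a=cv2.resize(i[160:310,290:440],(400,400),interpolation=cv2.INTER_CUBIC);b=cv2.resize(j[80:230,270:420],(400,400),interpolation=cv2.INTER_CUBIC)
cv2.imwrite("pics/c6.png",np.hstack([a,b])[:,:,::-1])
E
```

```text
(no output)
```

View pics/c6.png

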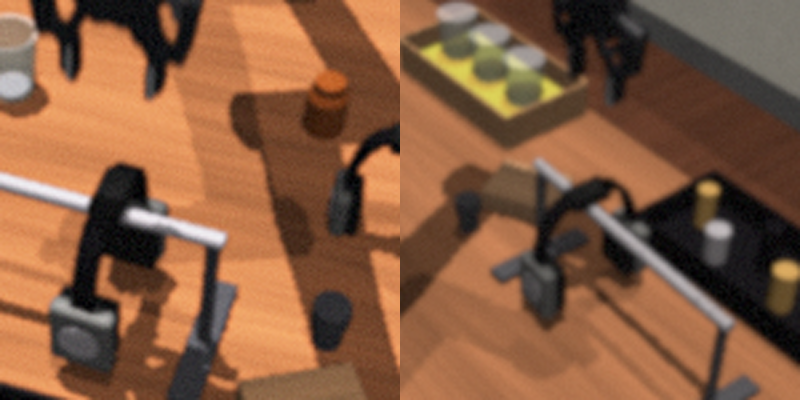

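The large pair hangs on the bar, clear of the gripper: its cups are at scene (85,330) and (140,235). Next I'll go over the counter's lever.

Request:
{"api": "move_arm", "payload": {"fingers": [60,60,60,60,60,60,60,60,60,60], "travel": [[20,-34,0],[47,-78,0],[74,-122,0],[101,-167,0],[128,-211,0],[155,-256,0],[182,-300,0],[209,-345,15],[230,-380,30],[243,-401,50]], "dr": [[0,0,0],[0,0,0],[0,0,0],[0,0,0],[0,0,0],[0,0,0],[0,0,0],[0,0,0],[0,0,0],[0,0,0]]}}

```text
clock: 8.8
position: [396.5, -296.4, 431.1]
ee_rot: [0.023, 1.0, -0.001, 0.002]
contact_force: [1.1, -0.4, 0.2]
gripper_width: 60.1
grasp_force: 0.0
```

Request:
{"api": "move_arm", "payload": {"fingers": [60,60,60], "travel": [[0,0,0],[0,0,0],[0,0,0]], "dr": [[0,0,0],[0,0,0],[0,0,0]]}}

```text
clock: 9.1
position: [398.8, -294.3, 430.8]
ee_rot: [0.022, 1.0, -0.0, 0.001]
contact_force: [0.6, 0.2, -0.3]
gripper_width: 59.8
grasp_force: 0.0
```

```bash
cat > kn.py <<'E'
from h import *
import sys
np.set_printoptions(precision=1,suppress=True)
m,i=snap("wrist",sys.argv[1]);s=arm.read_state();print(s["position"],R.from_quat(s["ee_rot"]).as_matrix()[:2,:2].round(3).tolist())
print("expect knob",proj(m,[399,-295,141.5]),"pivot",proj(m,[469,-322,113]))
mask=((i.max(2)<60)).astype(np.uint8)
n,l,st,c=cv2.connectedComponentsWithStats(mask)
for k in range(1,n):
    if 30<st[k,4]<4000: print("black",st[k],c[k],onz(m,*c[k],141.5))
w=((i.min(2)>150)).astype(np.uint8)
n,l,st,c=cv2.connectedComponentsWithStats(w)
for k in range(1,n):
    if st[k,4]>300: print("white",st[k],c[k],onz(m,*c[k],99))
E
python3 kn.py w7
```

```text
[ 399.  -294.   430.8] [[-0.999, 0.044], [0.044, 0.999]]
expect knob (np.float64(314.70793657569624), np.float64(195.45288215739913)) pivot (np.float64(292.85765191654446), np.float64(251.69905925398535))
black [307 183  13  19 137] [314.  190.9] [ 394.6 -295.5  141.5]
black [610 275   7  12  34] [612.5 280.7] [506.3  15.8 141.5]
black [ 563  287   77   61 1055] [603.7 317.7] [553.4  18.6 141.5]
white [ 213   48   52   56 2323] [238.4  75.6] [ 287.5 -363.8   99. ]
white [ 433  117   79   64 1582] [466.1 145.9] [ 364.6 -137.2   99. ]
white [ 251  214   86   67 3900] [292.3 247.6] [ 470.7 -323.8   99. ]
```

Request:
{"api": "move_arm", "payload": {"fingers": [60,60,60,60,60,60], "travel": [[0,0,35],[0,0,75],[0,0,115],[0,0,135],[0,0,143],[0,0,143]], "dr": [[0,0,0],[0,0,0],[0,0,0],[0,0,0],[0,0,0],[0,0,0]]}}

```text
clock: 9.75
position: [399.1, -294.0, 286.5]
ee_rot: [0.022, 1.0, 0.0, -0.0]
contact_force: [-0.3, 0.1, 0.7]
gripper_width: 59.6
grasp_force: 0.0
```

Request:
{"api": "move_arm", "payload": {"fingers": [60,60,60,60,60,60,60,60,60,60], "travel": [[-0.5,-12,0],[-1,-22,0],[0.5,-34,0],[2.3,-45,0],[1.5,-55,0],[0,-65,0],[-3.5,-75,0],[-7.5,-84,0],[-13,-92,0],[-17,-97,0]], "dr": [[0,0,0],[0,0,0],[0,0,0],[0,0,0],[0,0,0],[0,0,0],[0,0,0],[0,0,0],[0,0,0],[0,0,0]]}}

```text
clock: 10.75
position: [411.0, -392.7, 286.0]
ee_rot: [0.023, 1.0, 0.001, -0.001]
contact_force: [-2.8, 4.5, 0.5]
gripper_width: 59.8
grasp_force: 2.1
```

Request:
{"api": "move_arm", "payload": {"fingers": [60,60,60], "travel": [[-2,-3,0],[-3,-5,0],[-3,-5,0]], "dr": [[0,0,0],[0,0,0],[0,0,0]]}}

```text
clock: 11.05
position: [414.0, -396.9, 286.1]
ee_rot: [0.023, 1.0, 0.001, -0.0]
contact_force: [-1.5, 5.6, -0.6]
gripper_width: 59.6
grasp_force: 2.7
```

```bash
python3 kn.py w8
```

```text
[ 413.9 -396.8  286.1] [[-0.999, 0.045], [0.045, 0.999]]
expect knob (np.float64(546.7967232776971), np.float64(240.47066485820721)) pivot (np.float64(444.44967060371357), np.float64(330.9259418385682))
black [333 200  48  20 376] [358.6 209.2] [ 380.8 -377.3  141.5]
white [ 278    0   86   72 5235] [320.4  31.8] [ 303.9 -389.1   99. ]
white [ 609  112   31   51 1280] [625.9 138.9] [ 361.1 -222.3   99. ]
white [466 251  29  31 676] [480.9 264.5] [ 433.6 -296.9   99. ]
```

Not yet at the stop, since the force is still spring-sized. I'll press further in small steps until it jumps.

Request:
{"api": "move_arm", "payload": {"fingers": [60,60,60], "travel": [[-1.5,-2,0],[-3,-4,0],[-3,-4,0]], "dr": [[0,0,0],[0,0,0],[0,0,0]]}}

```text
clock: 11.4
position: [415.3, -398.7, 285.6]
ee_rot: [0.023, 1.0, 0.004, -0.004]
contact_force: [-5.0, 16.2, 5.9]
gripper_width: 59.9
grasp_force: 8.1
```

Request:
{"api": "move_arm", "payload": {"fingers": [60,60,60], "travel": [[-1.5,-2,0],[-2,-3,0],[-2,-3,0]], "dr": [[0,0,0],[0,0,0],[0,0,0]]}}

```text
clock: 11.7
position: [416.2, -400.0, 285.3]
ee_rot: [0.023, 1.0, 0.006, -0.006]
contact_force: [-6.1, 25.0, 10.0]
gripper_width: 60.3
grasp_force: 12.1
```

The force jumped at the stop (25 N), so the lever is fully swung. I'll bring it back along the same arc and then rise.

Request:
{"api": "move_arm", "payload": {"fingers": [60,60,60,60,60,60,60,60,60,60], "travel": [[8,12,0],[17.5,25,0],[25,44,0],[27,64,0],[24,87,0],[25,109,0],[25,109,0],[25,109,-40],[25,109,-85],[25,109,-130]], "dr": [[0,0,0],[0,0,0],[0,0,0],[0,0,0],[0,0,0],[0,0,0],[0,0,0],[0,0,0],[0,0,0],[0,0,0]]}}

```text
clock: 12.7
position: [399.0, -295.4, 419.1]
ee_rot: [0.022, 1.0, -0.001, 0.001]
contact_force: [1.1, -1.2, 1.1]
gripper_width: 59.7
grasp_force: 0.0
```

Request:
{"api": "move_arm", "payload": {"fingers": [60,60], "travel": [[0,0,-13],[0,0,-13]], "dr": [[0,0,0],[0,0,0]]}}

```text
clock: 12.9
position: [399.2, -295.5, 433.3]
ee_rot: [0.023, 1.0, -0.002, 0.005]
contact_force: [-0.8, -0.2, -1.1]
gripper_width: 59.6
grasp_force: 0.0
```

```bash
python3 kn.py w9
```

```text
[ 398.7 -295.1  430.8] [[-0.999, 0.046], [0.046, 0.999]]
expect knob (np.float64(317.00031992111934), np.float64(192.06149454188483)) pivot (np.float64(295.08439102290845), np.float64(248.1236777115528))
black [310 180  13  18 119] [316.7 186.4] [ 393.6 -295.   141.5]
black [221 254  14  12  81] [227.6 259.9] [ 465.3 -387.7  141.5]
black [610 272   8  12  34] [613.5 276.9] [506.   16.1 141.5]
black [ 564  287   76   58 1015] [604.2 314. ] [553.3  18.6 141.5]
white [ 215   45   52   56 2315] [240.7  72.5] [ 287.3 -364.    99. ]
white [ 434  114   80   63 1577] [467.8 142.5] [ 364.3 -137.2   99. ]
white [ 254  210   85   67 3865] [294.  243.7] [ 470.2 -324.3   99. ]
```

The knob has returned to its rest position (same blob and same coordinates within 1 mm). Now to the small pair, turning on the way.

Request:
{"api": "move_arm", "payload": {"fingers": [60,60,60,60,60,60,70,80,85,85], "travel": [[-10,25,0],[-20,70,0],[-35,115,0],[-48,160,0],[-58,205,0],[-66,250,0],[-72,295,0],[-75,340,0],[-70,385,0],[-65,430,0]], "dr": [[0,0,-0.1],[0,0,-0.24],[0,0,-0.38],[0,0,-0.52],[0,0,-0.66],[0,0,-0.8],[0,0,-0.94],[0,0,-1.08],[0,0,-1.2],[0,0,-1.3]]}}

```text
clock: 13.95
position: [482.7, 133.9, 427.6]
ee_rot: [-0.589, 0.808, 0.0, -0.001]
contact_force: [1.5, 0.3, -0.2]
gripper_width: 85.2
grasp_force: 0.0
```

```bash
cat > go.py <<'E'
from h import *
import sys
np.set_printoptions(precision=2,suppress=True)
s=arm.read_state();p=np.array(s["position"]);Q=R.from_quat(s["ee_rot"])
t=np.array(eval(sys.argv[1]),float);yaw=np.radians(float(sys.argv[2]))
T=R.from_euler("z",yaw)*R.from_quat([-.70711,.70711,0,0])
print("pos",p,"travel",Q.inv().apply(t-p),"dr",(Q.inv()*T).as_rotvec(),s["joints"])
E
python3 go.py "[453,343,433]" 9
```

```text
pos [482.73 133.91 427.62] travel [-189.88   92.44   -5.64] dr [ 0.   -0.   -0.47] [ 0.6   0.16 -0.25  0.   -1.17 -0.91]
```

Request:
{"api": "move_arm", "payload": {"fingers": [85,85,85,85,85,85,85,85], "travel": [[-35,17,0],[-75,36,0],[-115,56,0],[-155,75,0],[-180,88,0],[-190,92,0],[-190,92,0],[-190,92,0]], "dr": [[0,0,-0.1],[0,0,-0.2],[0,0,-0.3],[0,0,-0.4],[0,0,-0.47],[0,0,-0.47],[0,0,-0.47],[0,0,-0.47]]}}

```text
clock: 14.75
position: [454.5, 340.6, 428.6]
ee_rot: [0.759, -0.651, 0.0, 0.001]
contact_force: [-0.6, -0.8, 0.5]
gripper_width: 85.2
grasp_force: 0.0
```

```bash
python3 - <<'E'
from chk import *
m,i=snap("wrist","w10");s=arm.read_state();print(s["clock"],s["position"],R.from_quat(s["ee_rot"]).as_matrix()[:2,:2].tolist())
mask=(i.max(2)<75)&((i[:,:,0].astype(int)-i[:,:,2])<25)
for v in range(90,270,10):
    x=np.flatnonzero(mask[v,250:390])+250
    for q in np.split(x,np.flatnonzero(np.diff(x)>3)+1):
        if len(q)>8: print(v,q[0],q[-1],onz(m,(q[0]+q[-1])/2,v,142)[:2],end=" ; ")
    print()
E
```

```text
14.8 [454.6 340.2 429.1] [[0.15164848669226275, -0.988434164331974], [-0.9884339964970889, -0.15164755528791926]]





140 297 321 [467.8 289.8] ; 
150 296 328 [464. 298.] ; 
160 299 320 [464.9 306.9] ; 
170 300 319 [463.6 315.7] ; 
180 295 322 [463.1 324.8] ; 
190 294 322 [462.2 334.1] ; 
200 293 322 [461.3 343.5] ; 
210 293 322 [459.9 353. ] ; 
220 291 323 [459.  362.8] ; 
230 292 320 [458.5 372.8] ; 
240 297 315 [457. 383.] ;
```

```bash
python3 go.py "[460.5,347,296]" 6
```

```text
pos [454.59 340.19 429.06] travel [ -5.96  -7.   133.04] dr [ 0.   -0.    0.05] [ 0.93  0.27 -0.1   0.   -1.2  -0.78]
```

Request:
{"api": "move_arm", "payload": {"fingers": [85,80,75,70,65,65], "travel": [[-3,-3,30],[-6,-7,65],[-6,-7,100],[-6,-7,122],[-6,-7,132],[-6,-7,132]], "dr": [[0,0,0.03],[0,0,0.05],[0,0,0.05],[0,0,0.05],[0,0,0.05],[0,0,0.05]]}}

```text
clock: 15.4
position: [460.5, 347.2, 296.8]
ee_rot: [0.742, -0.67, 0.0, 0.001]
contact_force: [-0.4, -0.1, -0.1]
gripper_width: 65.0
grasp_force: 0.0
```

Request:
{"api": "move_arm", "payload": {"fingers": [45,0,0,0,0,0], "travel": [[0,0,0],[0,0,0],[0,0,0],[0,0,0],[0,0,0],[0,0,0]], "dr": [[0,0,0],[0,0,0],[0,0,0],[0,0,0],[0,0,0],[0,0,0]]}}

```text
clock: 16.0
position: [460.5, 348.7, 299.6]
ee_rot: [0.743, -0.669, 0.0, -0.002]
contact_force: [-0.5, -0.9, 5.9]
gripper_width: 28.7
grasp_force: 61.0
```

Request:
{"api": "move_arm", "payload": {"fingers": [0,0,0,0,0,0,0,0], "travel": [[0,0,-10],[0,0,-40],[0,0,-80],[0,0,-120],[0,0,-160],[0,0,-195],[0,0,-215],[0,0,-215]], "dr": [[0,0,0],[0,0,0],[0,0,0],[0,0,0],[0,0,0],[0,0,0],[0,0,0],[0,0,0]]}}

```text
clock: 16.8
position: [460.1, 348.0, 516.4]
ee_rot: [0.743, -0.669, -0.0, -0.004]
contact_force: [0.1, -0.0, -1.5]
gripper_width: 28.5
grasp_force: 60.1
```

```bash
python3 go.py "[653,-55,512]" 87.4; python3 go.py "[520,130,512]" 60
```

```text
pos [460.13 348.05 516.37] travel [ 420.93 -149.9     3.13] dr [-0.01  0.   -1.42] [ 0.93  0.25  0.08  0.   -1.4  -0.82]
pos [460.13 348.05 516.37] travel [223.11 -36.86   3.49] dr [-0.01  0.   -0.94] [ 0.93  0.25  0.08  0.   -1.4  -0.82]
```

Request:
{"api": "move_arm", "payload": {"fingers": [0,0,0,0,0,0,0,0,0,0], "travel": [[30,-3,0],[72,-8,0],[115,-14,0],[158,-22,0],[200,-32,0],[240,-45,0],[280,-65,0],[318,-85,0],[355,-108,0],[390,-130,0]], "dr": [[0,0,-0.12],[0,0,-0.26],[0,0,-0.4],[0,0,-0.54],[0,0,-0.68],[0,0,-0.82],[0,0,-0.96],[0,0,-1.1],[0,0,-1.24],[0,0,-1.35]]}}

```text
clock: 17.8
position: [630.7, -27.8, 510.2]
ee_rot: [0.998, -0.056, -0.002, -0.0]
contact_force: [0.5, 0.4, -2.3]
gripper_width: 28.8
grasp_force: 60.1
```

```bash
python3 go.py "[653,-55,512]" 87.4
```

```text
pos [630.71 -27.79 510.21] travel [25.19 24.55 -1.89] dr [ 0.    0.   -0.07] [ 0.21  0.35  0.21 -0.   -1.44  1.25]
```

Request:
{"api": "move_arm", "payload": {"fingers": [0,0,0,0], "travel": [[13,12,0],[25,24.5,0],[25,24.5,0],[25,24.5,0]], "dr": [[0,0,-0.04],[0,0,-0.07],[0,0,-0.07],[0,0,-0.07]]}}

```text
clock: 18.2
position: [652.0, -53.4, 510.4]
ee_rot: [1.0, -0.024, -0.002, -0.0]
contact_force: [-0.3, 0.4, -1.5]
gripper_width: 28.6
grasp_force: 60.1
```

```bash
python3 go.py "[653,-55,328]" 87.4
```

```text
pos [652.04 -53.4  510.37] travel [  1.79   1.58 182.36] dr [-0.  0. -0.] [ 0.16  0.39  0.28 -0.   -1.46  1.36]
```

Request:
{"api": "move_arm", "payload": {"fingers": [0,0,0,0,0,0,0,0], "travel": [[1,0,25],[1,0,55],[1,0,85],[1,0,115],[1,0,140],[1,0,154],[1,0,159],[1,0,159]], "dr": [[0,0,0],[0,0,0],[0,0,0],[0,0,0],[0,0,0],[0,0,0],[0,0,0],[0,0,0]]}}

```text
clock: 19.0
position: [653.0, -53.0, 353.8]
ee_rot: [1.0, -0.023, -0.0, 0.0]
contact_force: [-0.4, -0.1, -1.0]
gripper_width: 28.8
grasp_force: 60.1
```

Request:
{"api": "move_arm", "payload": {"fingers": [0,0,0,0], "travel": [[0,0,2],[0,0,4],[0,0,6],[0,0,6]], "dr": [[0,0,0],[0,0,0],[0,0,0],[0,0,0]]}}

```text
clock: 19.4
position: [652.9, -53.5, 347.8]
ee_rot: [1.0, -0.023, 0.0, -0.0]
contact_force: [-0.1, -0.4, -2.4]
gripper_width: 28.6
grasp_force: 60.1
```

Request:
{"api": "move_arm", "payload": {"fingers": [0,0,0], "travel": [[0,0,2],[0,0,4],[0,0,4]], "dr": [[0,0,0],[0,0,0],[0,0,0]]}}

```text
clock: 19.7
position: [653.0, -53.4, 344.6]
ee_rot: [1.0, -0.023, 0.0, 0.0]
contact_force: [-0.7, 0.3, 2.2]
gripper_width: 28.7
grasp_force: 60.5
```

Request:
{"api": "move_arm", "payload": {"fingers": [0,0,0], "travel": [[0,0,1],[0,0,1],[0,0,1]], "dr": [[0,0,0],[0,0,0],[0,0,0]]}}

```text
clock: 20.0
position: [653.0, -53.4, 344.5]
ee_rot: [1.0, -0.023, 0.001, 0.0]
contact_force: [-2.9, 0.9, 5.3]
gripper_width: 28.3
grasp_force: 61.2
```

On the bar. Release and rise.

Request:
{"api": "move_arm", "payload": {"fingers": [34,40,50,60,60,60,60,60,60,60], "travel": [[0,0,0],[0,0,0],[0,0,0],[0,0,0],[0,0,0],[0,0,-10],[0,0,-30],[0,0,-60],[0,0,-95],[0,0,-130]], "dr": [[0,0,0],[0,0,0],[0,0,0],[0,0,0],[0,0,0],[0,0,0],[0,0,0],[0,0,0],[0,0,0],[0,0,0]]}}

```text
clock: 21.0
position: [652.8, -53.5, 474.9]
ee_rot: [1.0, -0.023, 0.0, 0.0]
contact_force: [1.1, -0.1, 0.0]
gripper_width: 60.0
grasp_force: 0.0
```

```bash
python3 - <<'E'
from h import *
S,i=snap("scene","s11");D,j=snap("side","d11")
a=cv2.resize(i[130:330,180:460],(800,571),interpolation=cv2.INTER_CUBIC)
cv2.imwrite("pics/c11.png",a[:,:,::-1])
E
python3 go.py "[399,-294,431]" 87.4
```

```text
pos [653.14 -53.74 480.52] travel [-243.39  251.77   46.25] dr [-0.   -0.01 -0.  ] [ 0.16  0.4   0.21  0.   -1.37  1.36]
```

View pics/c11.png

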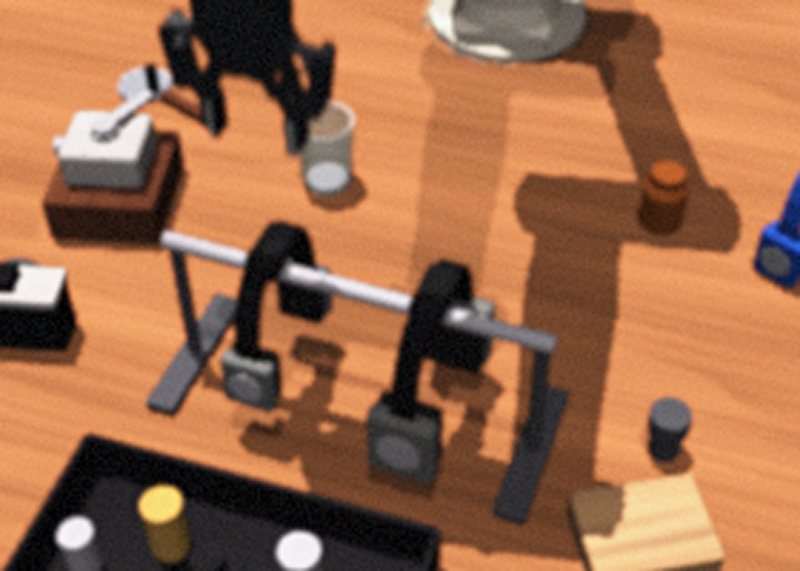

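Both pairs hang across the bar, with cups at (252,378)/(305,300) and (405,440)/(460,345). The lever is at rest with its knob at (152,78). Now the second lever stroke.

Request:
{"api": "move_arm", "payload": {"fingers": [60,60,60,60,60,60,60,60,60,60], "travel": [[-25,26,0],[-57,59,0],[-90,93,0],[-123,127,0],[-155,161,10],[-187,194,20],[-215,223,35],[-243,252,46],[-243,252,46],[-243,252,46]], "dr": [[0,0,0],[0,0,0],[0,0,0],[0,0,0],[0,0,0],[0,0,0],[0,0,0],[0,0,0],[0,0,0],[0,0,0]]}}

```text
clock: 22.1
position: [397.8, -294.4, 427.2]
ee_rot: [1.0, -0.024, 0.0, 0.0]
contact_force: [0.6, -0.2, 0.5]
gripper_width: 60.0
grasp_force: 0.0
```

```bash
python3 go.py "[399,-294,286.5]" 87.4
```

```text
pos [ 397.81 -294.36  427.22] travel [  1.06  -0.48 140.72] dr [ 0. -0. -0.] [-0.31  0.14 -0.27  0.   -1.16  1.83]
```

Request:
{"api": "move_arm", "payload": {"fingers": [60,60,60,60,60,60], "travel": [[1,0,35],[1,0,75],[1,0,115],[1,0,133],[1,0,141],[1,0,141]], "dr": [[0,0,0],[0,0,0],[0,0,0],[0,0,0],[0,0,0],[0,0,0]]}}

```text
clock: 22.7
position: [400.4, -293.4, 285.4]
ee_rot: [1.0, -0.023, -0.0, -0.0]
contact_force: [0.1, 0.9, -0.4]
gripper_width: 60.5
grasp_force: 0.0
```

Request:
{"api": "move_arm", "payload": {"fingers": [60,60,60,60,60,60,60,60,60,60], "travel": [[0.5,12,0],[1,22,0],[-0.5,34,0],[-2.3,45,0],[-1.5,55,0],[0,65,0],[3.5,75,0],[7.5,84,0],[13,92,0],[17,97,0]], "dr": [[0,0,0],[0,0,0],[0,0,0],[0,0,0],[0,0,0],[0,0,0],[0,0,0],[0,0,0],[0,0,0],[0,0,0]]}}

```text
clock: 23.7
position: [412.1, -392.0, 285.1]
ee_rot: [1.0, -0.024, -0.001, -0.001]
contact_force: [-2.5, 4.5, 0.4]
gripper_width: 60.1
grasp_force: 2.1
```

Request:
{"api": "move_arm", "payload": {"fingers": [60,60,60,60], "travel": [[3,4,0],[5,8,0],[7,10,0],[7,10,0]], "dr": [[0,0,0],[0,0,0],[0,0,0],[0,0,0]]}}

```text
clock: 24.1
position: [417.2, -399.0, 284.6]
ee_rot: [1.0, -0.024, -0.004, -0.004]
contact_force: [-5.0, 17.6, 6.0]
gripper_width: 60.0
grasp_force: 8.5
```

Request:
{"api": "move_arm", "payload": {"fingers": [60,60,60], "travel": [[1,1.5,0],[1,2,0],[1,2,0]], "dr": [[0,0,0],[0,0,0],[0,0,0]]}}

```text
clock: 24.4
position: [417.6, -399.7, 284.4]
ee_rot: [1.0, -0.024, -0.005, -0.006]
contact_force: [-4.6, 22.7, 8.8]
gripper_width: 59.9
grasp_force: 11.2
```

The lever is at the stop again. I'll return it, rise, and check it.

Request:
{"api": "move_arm", "payload": {"fingers": [60,60,60,60,60,60,60,60,60,60], "travel": [[-8,-12,0],[-17.5,-25,0],[-25,-44,0],[-27,-64,0],[-24,-87,0],[-25,-109,0],[-25,-109,0],[-25,-109,-40],[-25,-109,-85],[-25,-109,-130]], "dr": [[0,0,0],[0,0,0],[0,0,0],[0,0,0],[0,0,0],[0,0,0],[0,0,0],[0,0,0],[0,0,0],[0,0,0]]}}

```text
clock: 25.4
position: [400.3, -294.7, 418.1]
ee_rot: [1.0, -0.023, 0.001, 0.001]
contact_force: [1.4, 0.7, 0.2]
gripper_width: 60.2
grasp_force: 0.0
```

Request:
{"api": "move_arm", "payload": {"fingers": [60,60,60,60,60], "travel": [[0,-20,-30],[0,-50,-50],[0,-80,-60],[0,-80,-60],[0,-80,-60]], "dr": [[0,0,0],[0,0,0],[0,0,0],[0,0,0],[0,0,0]]}}

```text
clock: 25.9
position: [403.8, -214.1, 476.7]
ee_rot: [1.0, -0.023, 0.002, 0.001]
contact_force: [0.6, 0.3, -0.4]
gripper_width: 60.0
grasp_force: 0.0
```

```bash
python3 - <<'E'
from h import *
S,i=snap("scene","s12");D,j=snap("side","d12")
print(arm.read_state()["clock"],arm.read_state()["contact_force"])
r=cv2.imread("pics/scene0.png")[:,:,::-1]; d0=cv2.imread("pics/side0.png")[:,:,::-1]; s11=cv2.imread("pics/s11.png")[:,:,::-1]
def blk(im,x0,y0,x1,y1):
    y,x=np.nonzero(im[y0:y1,x0:x1].max(2)<60);return (x.mean()+x0).round(1),(y.mean()+y0).round(1),len(x)
print("knob side before/now",blk(d0,355,278,375,296),blk(j,355,278,375,296))
df=np.abs(i.astype(int)-s11).max(2)
print("headphones region change",np.mean(df[205:300,240:360]>40),"lever region change vs s11",np.mean(df[150:215,195:246]>40))
E
```

```text
26.0 [ 0.53775981  0.04742208 -0.19818604]
knob side before/now (np.float64(363.0), np.float64(290.9), 51) (np.float64(362.7), np.float64(290.7), 49)
headphones region change 0.18789473684210525 lever region change vs s11 0.025339366515837104
```

The lever is back at rest. The change around the rail may only be the arm's moving shadow, so I'll check the pairs by their black pixels.

```bash
python3 - <<'E'
from h import *
a=cv2.imread("pics/s11.png");b=cv2.imread("pics/s12.png")
m=lambda i:(i.max(2)<50)
for n,(x0,y0,x1,y1) in dict(small=(258,205,298,275),large=(305,218,355,302)).items():
    A,B=m(a)[y0:y1,x0:x1],m(b)[y0:y1,x0:x1]
    print(n,A.sum(),B.sum(),"IoU",(A&B).sum()/(A|B).sum(),np.argwhere(A).mean(0),np.argwhere(B).mean(0))
E
```

```text
small 712 756 IoU 0.8868894601542416 [26.58988764 17.56039326] [26.84126984 17.86507937]
large 983 1005 IoU 0.8339483394833949 [34.04476094 26.1525941 ] [35.37810945 26.22288557]
```

```bash
python3 -c "
from bench import arm
print(arm.job_done())"
```

```text
the job is handed in; nothing more can be done
None
```

Both pairs of headphones hang on the display rail; after each was hung I swung the lever to its stop and let it spring back, then handed the job in at about 26 s.

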